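# Lay the seasoning tray

### The arm

A 6-joint arm with a two-finger parallel gripper is mounted at the origin on a cart in front of the work surface, level with it; the furniture and walls round the work are solid. World frame = base frame: x ahead of the robot, y to its left, z up, the work surface at z = 0. Lengths are in mm, angles in rad, forces in N, time in s.
With the tool pointing down it reaches from about 275 to 825 mm from the base axis. Payload 4.9 kg.
Tool frame: the origin (TCP) lies midway between the tips of the shut fingers; the grasp point (between the pads) lies 19 mm behind it; z points along the fingers, y is the line along which they close (so a half turn about z gives the same grasp; the last joint's range is limited). The gripper opens to 85 mm and grips with 20 to 120 N. Pads are 22 mm wide; open, the fingers measure 114 mm over their backs; the gripper's body (76 mm by 85 mm) begins 54 mm behind the grasp point. The pads swing forward as they close: fully open they stand 13 mm farther back than shut.
Start: joints at [-1.265, 0.326, -0.193, 1.052, 0, 1.437], TCP at [234.181, -497.672, 231.281] pointing down, gripper open.
Joint ranges: [-2.65, 2.65], [-0.97, 1.79], [-1.3, 1.35], [-1.93, 2.1], [-1.47, 1.37], [-3.14, 3.14]. Speed limits (rad/s): [2.57, 2.57, 3.14, 3.14, 3.14, 3.14].

### API

Orientations are given as a unit quaternion [w, x, y, z].
In Python, from workcell import ctrl gives the robot as it stands.
- The arm moves only by the tool drive_tool, never from a script. Its argument "commands" is a list of rows, each a list of 2 entries, a list of its own where there are three numbers: the shift along the tool's x, y, z in m, then the turn about the tool's z in degrees. In form: [[[x, y, z], yaw], ...]. A call has 1 to 12 rows; each row is the pose to reach, as a shift and turn from the pose commanded when the call began, along the tool's axes at that moment; what a row does not reach only later rows make up. A row lasts 1/10 s, in which the tool goes at most 50 mm and 8.59 degrees, less where a joint would pass 70% of its speed; a pose out of reach is approached as far as the arm can. A call with a gripper value outside its range is refused whole. "claw" is the opening, from -1 (shut) to 1 (fully open), set as the call begins (left out, the last holds). The fingers move at their own pace and stop on an object; "squeeze" is the grip in N (left out, the last holds). Time passes only in rows, so rows that repeat a pose let the fingers close. It gives the time, the measured TCP pose, the force, the opening and the grip force at its end, in the units of the state.
- ctrl.get_obs(): the state, without advancing time (a new reading comes with each control period).
- ctrl.get_image(name): name is "scene" or "side" or "wrist"; returns a dict with "img" (384x512x3 uint8, blue, green, red), "K" (3x3 intrinsics, pixels), "R" (3x3) and "t" (3): a world point X has camera coordinates R X + t. Camera axes: x right, y down, z forward; pixel columns grow to the right and rows downward; lengths in mm; the calibration is good to about 2 mm. A picture is of the moment at which its call begins. There is no depth.
- ctrl.finish_job(): hands the job in; it is judged then, once.
The state is a dict: "time_s": time; "joints": joint angles; "joint_vel": joint speeds; "effort": joint torques, N m; "eef_pos": TCP position; "eef_rot": TCP orientation; "force": force on the tool from outside, world axes, zero at the start; "moment": the same for the moment, N m; "grip_width": opening from 0.0 (shut) to 1.0 (fully open); "finger_force": force on a finger pad.
Only numpy, scipy, OpenCV 4.12 (cv2) and the standard library are available. Lean on these libraries where they do the work, as an engineer would, in place of code of your own. Each camera call takes 0.05 s, during which the arm holds its last target. There are 200 camera calls.

### The job

Gather the seasonings into the wooden tray, each in the seat made for its shape: the square jar upright in the square seat, the glass shaker upright in the small round seat, the garlic bulb upright in the wide round seat, and the lemon lying lengthwise in the oblong seat, all resting on the floors of the seats. The yellow-lidded round jar and the loose egg on the worktop are not wanted, so leave them standing and lying where they are.

Things in the scene. Friction and masses are not known exactly. Their poses are not given: they have to be found in the camera images.
- square_jar: Spice jar with a body of square plan (46 x 46 mm, 55 over the corners, corners rounded, sides along its x and y axes), 97 mm tall with a round red lid, 45 mm across, from 76 mm up; about 0.11 kg; it stands upright on its flat foot; origin at the centre of the foot, z up along the piece.
- glass_shaker: Small round glass shaker with a domed grey metal top, 44 mm across at its widest (30 mm up), narrowing to 38 mm at the foot and about 32 mm under the top at 70 mm, 90 mm tall; about 0.1 kg; it stands upright on its flat foot; origin at the centre of the foot, z up along the piece.
- garlic_bulb: Bulb of garlic, pale pinkish, 60 mm across at about 25 mm height, 59 mm tall to the tip of its neck; about 0.04 kg; it stands upright on its flat foot; origin at the centre of the foot, z up along the piece.
- lemon_mid (a point): Middle of the yellow lemon, which lies on its side: 71 mm long (along its x axis), 53 mm wide (y) and 51 mm high (z); the point is 25 mm above what it lies on; about 0.085 kg.
- round_jar: Look-alike that stays: taller, round spice jar with a yellow lid, 42 mm across, 106 mm tall; it stands upright on its flat foot; origin at the centre of the foot, z up along the piece.
- egg_mid (a point): Look-alike that stays: middle of the loose brown egg lying on the worktop near the other things (not one of those in the egg holder), 56 mm long (x), 43 mm wide, 43 mm high; the point is 21 mm above the worktop.
- seat_square: Light wooden seat block (dark-lined recess) 88 (x) x 101 (y) x 14 mm, with a square recess 64 x 64 mm at its centre, sides along x and y. One of four fixed side by side along y, in changing order, in a dark wooden tray (100 x 424 mm, steel loop at each end). Origin: centre of its underside, 6 mm over the worktop, z up; recess floor 4 mm and rim 14 mm above the origin.
- seat_round: Light wooden seat block (dark-lined recess) 88 (x) x 101 (y) x 14 mm, with the smaller round recess, 62 mm across, at its centre. One of four fixed side by side along y, in changing order, in a dark wooden tray (100 x 424 mm, steel loop at each end). Origin: centre of its underside, 6 mm over the worktop, z up; recess floor 4 mm and rim 14 mm above the origin.
- seat_wide: Light wooden seat block (dark-lined recess) 88 (x) x 101 (y) x 14 mm, with the wide round recess, 78 mm across, at its centre. One of four fixed side by side along y, in changing order, in a dark wooden tray (100 x 424 mm, steel loop at each end). Origin: centre of its underside, 6 mm over the worktop, z up; recess floor 4 mm and rim 14 mm above the origin.
- seat_oblong: Light wooden seat block (dark-lined recess) 88 (x) x 101 (y) x 14 mm, with an oblong recess at its centre, 70 mm along x and 88 mm along y (its length). One of four fixed side by side along y, in changing order, in a dark wooden tray (100 x 424 mm, steel loop at each end). Origin: centre of its underside, 6 mm over the worktop, z up; recess floor 4 mm and rim 14 mm above the origin.

How it is judged (in metres and radians):
At the end, for the whole second after the job is handed in: Jar, shaker and garlic upright (0.12 rad; garlic 0.25) on the floors of the square, small round and wide seats, lemon along the oblong seat (0.35 rad), each within 14 mm of the seat's centre, at rest; round jar (upright) and loose egg within 25 mm of their starts (horizontal distance between square_jar and seat_square below 0.014 m and z of square_jar in the frame of seat_square below 0.009 m and angle between each of square_jar, glass_shaker, round_jar's own z axis and vertical below 0.12 rad and horizontal distance between glass_shaker and seat_round below 0.014 m and z of glass_shaker in the frame of seat_round below 0.009 m and horizontal distance between garlic_bulb and seat_wide below 0.014 m and z of garlic_bulb in the frame of seat_wide below 0.009 m and angle between garlic_bulb's own z axis and vertical below 0.25 rad and horizontal distance between lemon_mid and seat_oblong below 0.014 m and z of lemon_mid in the frame of seat_oblong below 0.036 m and angle between the x axis of lemon_mid and the y axis of seat_oblong, either way round below 0.35 rad and distance of each of round_jar, egg_mid from where it was at the start of the episode below 0.025 m and linear speed of each of square_jar, glass_shaker, garlic_bulb below 0.02 m/s); the robot touches nothing.
It fails at once if the round jar or the loose egg was pushed away or picked up (distance of any of round_jar, egg_mid from where it was at the start of the episode above 0.04 m).
It also fails if it takes over 106 s, if anything falls off the work surface, if the arm or the gripper's body presses on something with over 40 N, if the wrist force passes 120 N, or if a joint passes its speed limit or range.

## Working session

There is one attempt and no reset: what is moved stays moved. The work goes in short steps, Python scripts to look and compute and a tool call to move; the robot and the scene stay as the last step left them, time stands still between calls to the robot, and variables do not carry over. Pictures are saved under pics/ and viewed, at most 14 in all, crops included, and the job is handed in when it is done.

Besides the shell and the picture viewer there is one more tool, called after "Request:" in YAML: its name, and indented under it one key for each argument. drive_tool: Moves the arm, as the interface text tells. Its arguments: {"type":"object","properties":{"commands":{"type":"array","items":{"type":"array"}},"claw":{"type":"number"},"squeeze":{"type":"number"}},"required":["commands"]}

```bash
mkdir -p pics
python3 - <<'E'
from workcell import ctrl
import cv2,numpy as np,pickle
d={n:ctrl.get_image(n) for n in("scene","side","wrist")}
pickle.dump(d,open('first.pkl','wb'))
for n in d: 
  cv2.imwrite(f'pics/{n}0.png',cv2.resize(d[n]['img'],(800,600),interpolation=cv2.INTER_CUBIC))
  print(n,np.round(-d[n]['R'].T@d[n]['t']))
o=ctrl.get_obs();print(o)
E
```

```text
scene [-289.  567.  904.]
side [ 395. -792.  485.]
wrist [ 300. -466.  373.]
{'time_s': 0.15, 'joints': array([-1.26517057e+00,  3.26789645e-01, -1.93339991e-01,  1.05200133e+00,
        1.59965001e-05,  1.43660022e+00]), 'joint_vel': array([ 0.00032206, -0.00199424,  0.00174151, -0.00027549,  0.00040477,
       -0.00162689]), 'effort': array([ 3.32829113e-04, -4.43703961e+01,  2.62664920e+01,  1.04202877e-02,
       -1.62355541e-04,  7.38650954e-06]), 'eef_pos': array([ 234.06265098, -497.22844784,  230.67838381]), 'eef_rot': array([-6.65555656e-04,  9.75916666e-01,  2.18142648e-01, -4.91603879e-05]), 'force': array([1.21678639, 0.00717705, 1.07531942]), 'moment': array([-0.0687994 ,  0.00140467,  0.0078967 ]), 'finger_force': 0.0, 'grip_width': 0.9988991482035926}
```

View pics/scene0.png

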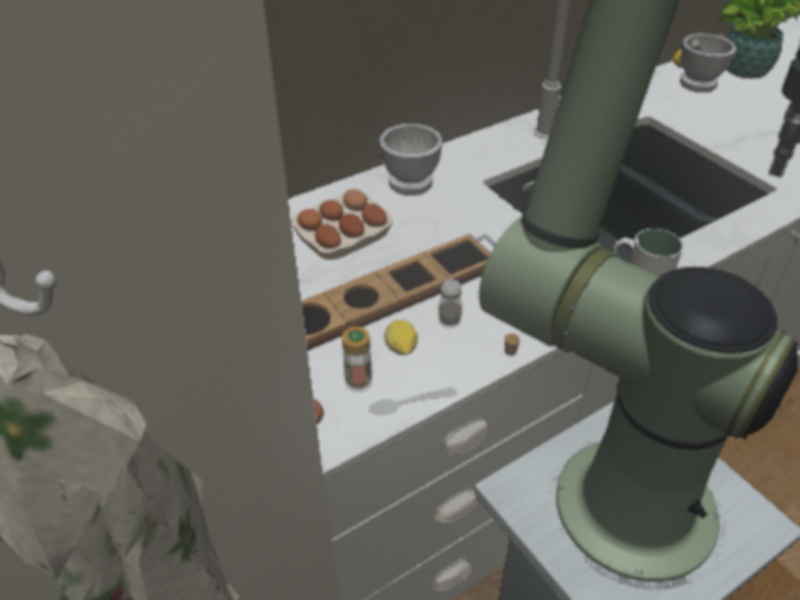

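View pics/side0.png

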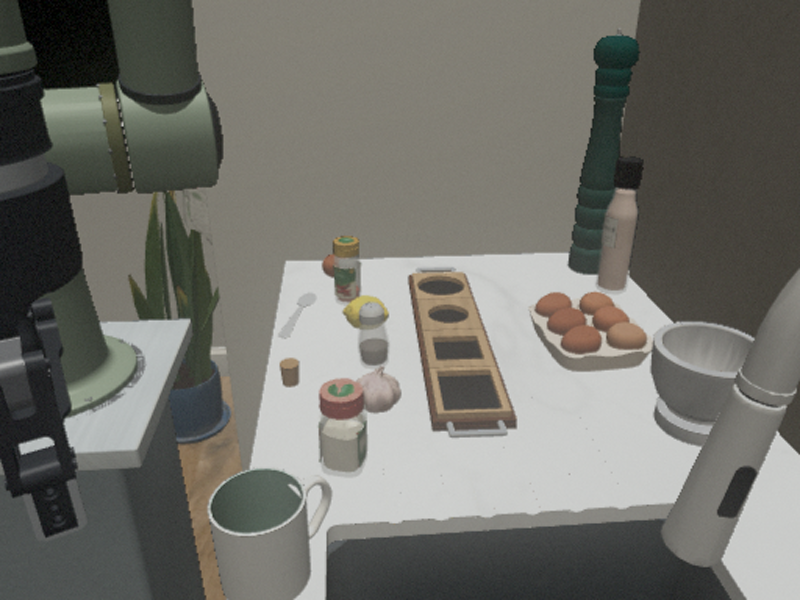

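The side view shows the tray seats from far to near: round (441,286), round (448,314), square (457,348) and oblong (469,392). The pieces are the square jar with foot at (343,462), garlic (380,390), shaker foot (373,357), lemon (367,311), round jar (347,296) and egg (330,265). In the scene view the garlic and the square jar are hidden by the arm.

```bash
cat > h.py <<'E'
import numpy as np,cv2
def ray(c,u,v,z,s=1.5625):
    p=np.linalg.inv(c['K'])@[(u+.5)/s-.5,(v+.5)/s-.5,1]
    d=c['R'].T@p; o=-c['R'].T@c['t']
    return o+d*(z-o[2])/d[2]
def proj(c,X):
    p=c['K']@(c['R']@np.array(X,float)+c['t']); return p[:2]/p[2]
E
python3 - <<'E'
from h import *
import pickle
d=pickle.load(open('first.pkl','rb'))
for n,u,v,z in [('side',343,462,5),('side',342,388,97),('side',373,357,5),('side',372,306,88),('side',379,390,25),('side',367,311,25),('side',347,296,5),('side',346,238,106),('side',330,265,21),
 ('side',441,286,20),('side',448,314,20),('side',457,348,20),('side',469,392,20),('side',418,286,20),('side',464,286,20),('side',428,314,20),('side',468,314,20),
 ('scene',401,335,25),('scene',451,284,88),('scene',451,318,5),('scene',357,335,106),('scene',360,296,20),('scene',412,276,20),('scene',461,256,20),('scene',315,412,21)]:
  print(n,u,v,z,np.round(ray(d[n],u,v,z)))
E
```

```text
side 343 462 5 [ 383. -209.    5.]
side 342 388 97 [ 385. -204.   97.]
side 373 357 5 [427.  10.   5.]
side 372 306 88 [426.   2.  88.]
side 379 390 25 [ 429. -103.   25.]
side 367 311 25 [423. 111.  25.]
side 347 296 5 [394. 208.   5.]
side 346 238 106 [395. 209. 106.]
side 330 265 21 [366. 303.  21.]
side 441 286 20 [548. 202.  20.]
side 448 314 20 [545. 101.  20.]
side 457 348 20 [542.  -1.  20.]
side 469 392 20 [ 539. -109.   20.]
side 418 286 20 [510. 205.  20.]
side 464 286 20 [586. 199.  20.]
side 428 314 20 [515. 104.  20.]
side 468 314 20 [575.  99.  20.]
scene 401 335 25 [425.  99.  25.]
scene 451 284 88 [425.   2.  88.]
scene 451 318 5 [428.  -4.   5.]
scene 357 335 106 [395. 195. 106.]
scene 360 296 20 [545. 103.  20.]
scene 412 276 20 [539.   0.  20.]
scene 461 256 20 [ 536. -105.   20.]
scene 315 412 21 [367. 288.  21.]
```

View pics/wrist0.png

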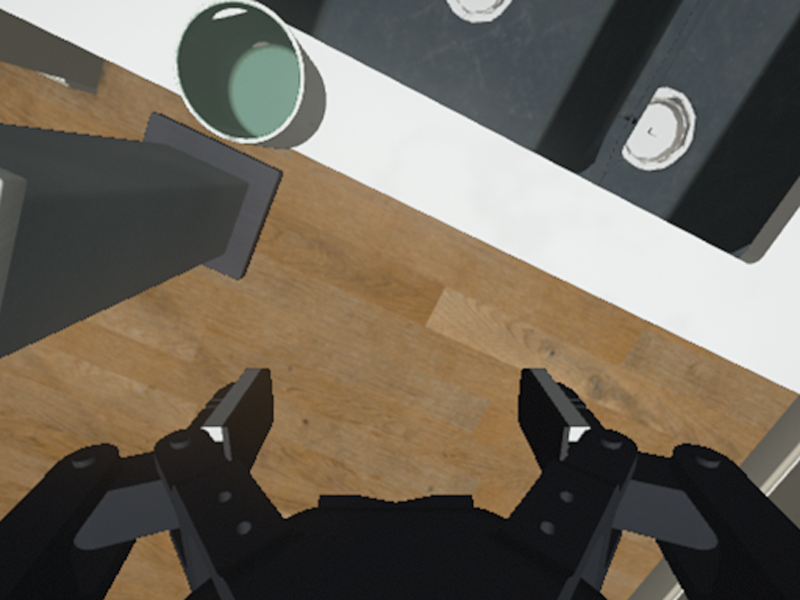

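The wrist view shows only the mug, the sink and the floor. The seats sit about 103 mm apart near x = 541, and the widths show wide round at y ≈ 203, small round at 102, square at -1 and oblong at -107. I'll go above the pieces for a close look.

Request:
drive_tool:
  commands:
    - [[0.282, -0.35, -0.07], 25.2]
    - [[0.282, -0.35, -0.07], 25.2]
    - [[0.282, -0.35, -0.07], 25.2]
    - [[0.282, -0.35, -0.07], 25.2]
    - [[0.282, -0.35, -0.07], 25.2]
    - [[0.282, -0.35, -0.07], 25.2]
    - [[0.282, -0.35, -0.07], 25.2]
    - [[0.282, -0.35, -0.07], 25.2]
    - [[0.282, -0.35, -0.07], 25.2]
    - [[0.282, -0.35, -0.07], 25.2]
    - [[0.282, -0.35, -0.07], 25.2]
    - [[0.282, -0.35, -0.07], 25.2]
  claw: 1
  squeeze: 30

```text
time_s: 1.35
eef_pos: [340.1, -61.5, 301.0]
eef_rot: [0.0, 1.0, -0.0, -0.0]
force: [-0.2, -0.1, 0.8]
grip_width: 0.997
finger_force: 0.0
```

```bash
cat >> h.py <<'E'
from scipy.spatial.transform import Rotation
def snap(n,tag):
    from workcell import ctrl
    c=ctrl.get_image(n); cv2.imwrite(f'pics/{tag}.png',cv2.resize(c['img'],(800,600),interpolation=cv2.INTER_CUBIC))
    import pickle; pickle.dump(c,open(tag+'.pkl','wb')); return c
def st():
    from workcell import ctrl
    o=ctrl.get_obs(); q=o['eef_rot']; R=Rotation.from_quat(np.r_[q[1:],q[0]]).as_matrix()
    print('t',o['time_s'],'pos',np.round(o['eef_pos'],1),'psi',round(float(np.degrees(np.arctan2(R[1,0],R[0,0]))),2),'down',np.round(R[:,2],3),'j',np.round(o['joints'],2),'F',np.round(o['force'],1),'w',round(float(o['grip_width']),3)); return o,R
E
python3 -c "
from h import *
snap('wrist','w1');st()"
```

```text
t 1.4 pos [340.1 -62.  300.9] psi -0.12 down [-0.001 -0.    -1.   ] j [-0.39 -0.11 -0.51  1.17 -0.    2.75] F [-0.1  0.6 -0.2] w 1.005
```

View pics/w1.png

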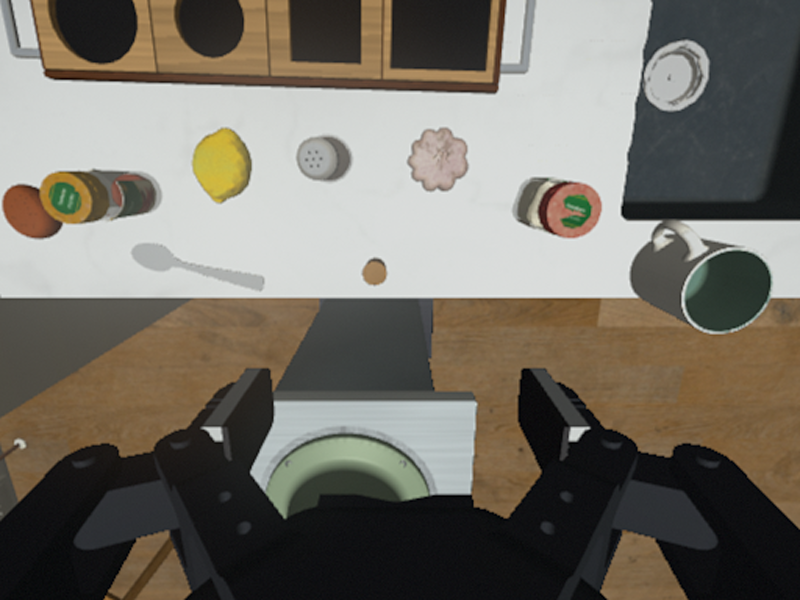

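The wrist view shows, clear of the arm: lemon (222,165) with its length nearly along the image vertical, shaker top (317,158), garlic (438,158), square-jar lid (570,208), round-jar lid (75,197) and egg (30,212). I'll measure these and enlarge the jar to get its yaw.

Run:
```python
from h import *
import pickle
c=pickle.load(open('w1.pkl','rb')); s=pickle.load(open('first.pkl','rb'))['side']
for n,u,v,z in [('jarlid',571,209,97),('shaker',317,158,88),('garlic',438,158,27),('lemon',222,165,30),('rjar',75,197,106),('egg',32,212,21),('wide',94,20,20),('sqL',327,0,20)]:
  print(n,np.round(ray(c,u,v,z)))
b=c['img'].astype(int); m=((b[...,2]>130)&(b[...,1]>110)&(b[...,0]<100)).astype(np.uint8)
m[:, :100]=0; m[:,175:]=0
k=max(cv2.findContours(m,0,2)[0],key=cv2.contourArea); print('lemon rect',cv2.minAreaRect(k),cv2.fitEllipse(k))
M=cv2.moments(k);u=M['m10']/M['m00'];v=M['m01']/M['m00'];print('lemon c',ray(c,u,v,27,1))
a=cv2.resize(c['img'][105:160,320:395],(800,587),interpolation=cv2.INTER_CUBIC)
d=cv2.resize(s['img'][238:306,195:245],(400,544),interpolation=cv2.INTER_CUBIC)
o=np.zeros((600,800,3),np.uint8);o[:293,:400]=cv2.resize(a,(400,293));o[:544,400:]=d
cv2.imwrite('pics/jar.png',o)
```

```text
jarlid [ 385. -205.   97.]
shaker [424.   2.  88.]
garlic [ 426. -102.   27.]
lemon [420. 102.  30.]
rjar [395. 191. 106.]
egg [376. 300.  21.]
wide [542. 205.  20.]
sqL [558.  -2.  20.]
lemon rect ((135.5, 23.5), (47.0, 71.0), 90.0) ((134.50253295898438, 23.2318172454834), (59.35158920288086, 68.5591812133789), 90.90621948242188)
lemon c [521.42738916  99.16927507  27.        ]
```

View pics/jar.png

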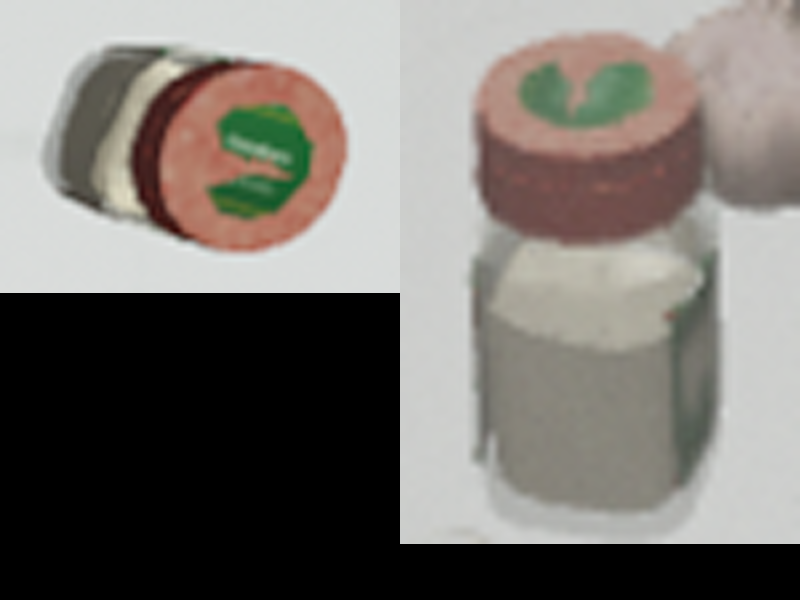

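The enlargement shows the jar's sides turned about -13° in plan, since its right (+x) face is just visible from the side camera. Next is the lemon's yaw.

Run:
```python
from h import *
import pickle
c=pickle.load(open('w1.pkl','rb'))
hsv=cv2.cvtColor(c['img'],cv2.COLOR_BGR2HSV)
m=cv2.inRange(hsv,(20,130,60),(38,255,255)); m[:72]=0;m[140:]=0;m[:,:115]=0;m[:,175:]=0
k=max(cv2.findContours(m,0,2)[0],key=cv2.contourArea)
P=np.array([ray(c,x,y,25,1)[:2] for x,y in np.argwhere(m)[:,::-1]])
q=cv2.minAreaRect(P.astype(np.float32)); w,v=np.linalg.eigh(np.cov(P.T)); print(len(P),q,P.mean(0),'yaw',np.degrees(np.arctan2(v[1,1],v[0,1])),np.sqrt(w)*4)
```

```text
1150 ((420.537353515625, 104.58793640136719), (55.072967529296875, 55.29125213623047), 29.139068603515625) [420.85475679 105.99570469] yaw 164.06076541572878 [48.44025416 64.76386589]
```

Request:
drive_tool:
  commands:
    - [[0.08, -0.162, 0.15], -12]
    - [[0.08, -0.162, 0.15], -12]
    - [[0.08, -0.162, 0.15], -12]
    - [[0.08, -0.162, 0.15], -12]
    - [[0.08, -0.162, 0.15], -12]
    - [[0.08, -0.162, 0.15], -12]
    - [[0.08, -0.162, 0.15], -12]
    - [[0.08, -0.162, 0.15], -12]

```text
time_s: 2.2
eef_pos: [420.6, 99.5, 151.6]
eef_rot: [0.0, 0.995, 0.103, 0.0]
force: [0.4, -0.1, 0.7]
grip_width: 1.003
finger_force: 0.0
```

Run:
```python
from h import *
c=snap('wrist','w2');st()
hsv=cv2.cvtColor(c['img'],cv2.COLOR_BGR2HSV)
m=cv2.inRange(hsv,(18,110,30),(40,255,255))
n,l,s,ce=cv2.connectedComponentsWithStats(m); i=np.argsort(-s[1:,4])[:3]+1; print(s[i],ce[i])
```

```text
t 2.25 pos [420.8  99.6 151.9] psi 11.82 down [ 0.001 -0.    -1.   ] j [ 0.06  0.19 -0.6   0.78 -0.    3.  ] F [-0.2 -0.2 -0. ] w 0.999
[[ 223  154   52   59 2306]
 [  92  192   55   49 1277]
 [ 288   19   16   16   44]] [[249.16608846 182.82957502]
 [118.7541112  215.87000783]
 [296.11363636  26.        ]]
```

View pics/w2.png

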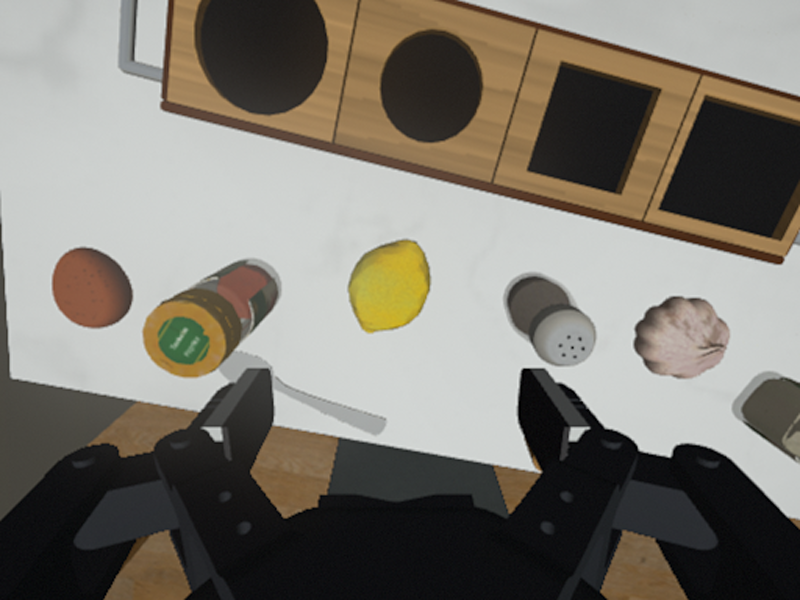

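The lemon's tips are at (370,332) and (413,242), so its yaw is about -15°, which agrees with the first measurement. I'll turn to psi = 165° to grip across it.

Request:
drive_tool:
  commands:
    - [[0, 0, 0], -8.5]
    - [[0, 0, 0], -17]
    - [[0, 0, 0], -25.5]
    - [[0, 0, 0], -34]
    - [[0, 0, 0], -42.5]
    - [[0, 0, 0], -51]
    - [[0, 0, 0], -59.5]
    - [[0, 0, 0], -68]
    - [[0, 0, 0], -76.5]
    - [[0, 0, 0], -85]
    - [[0, 0, 0], -93.5]
    - [[0, 0, 0], -102]

```text
time_s: 3.45
eef_pos: [420.9, 99.9, 152.4]
eef_rot: [0.001, 0.543, 0.84, 0.001]
force: [-0.1, 0.5, -0.5]
grip_width: 0.997
finger_force: 0.0
```

Request:
drive_tool:
  commands:
    - [[0, 0, 0], -8.5]
    - [[0, 0, 0], -17]
    - [[0, 0, 0], -25.5]
    - [[0, 0, 0], -34]
    - [[0, 0, 0], -42.5]
    - [[0, 0, 0], -51]
    - [[0, 0, 0], -51]

```text
time_s: 4.15
eef_pos: [420.9, 100.1, 152.3]
eef_rot: [0.001, 0.132, 0.991, 0.0]
force: [0.4, 0.3, 0.2]
grip_width: 1.005
finger_force: 0.0
```

Run:
```python
from h import *
import pickle
c=pickle.load(open('w2.pkl','rb'))
print(ray(c,249.2,182.8,27,1),'shaker',ray(c,563,336,88),'garlic',ray(c,681,337,27))
st()
snap('wrist','w3')
```

```text
[420.84292905 103.41958226  27.        ] shaker [428.95542411  10.51598435  88.        ] garlic [426.33900399 -99.92120036  27.        ]
t 4.15 pos [420.9 100.1 152.3] psi 164.86 down [ 0.002  0.    -1.   ] j [ 0.06  0.19 -0.6   0.78 -0.    0.33] F [0.4 0.3 0.2] w 1.005
```

View pics/w3.png

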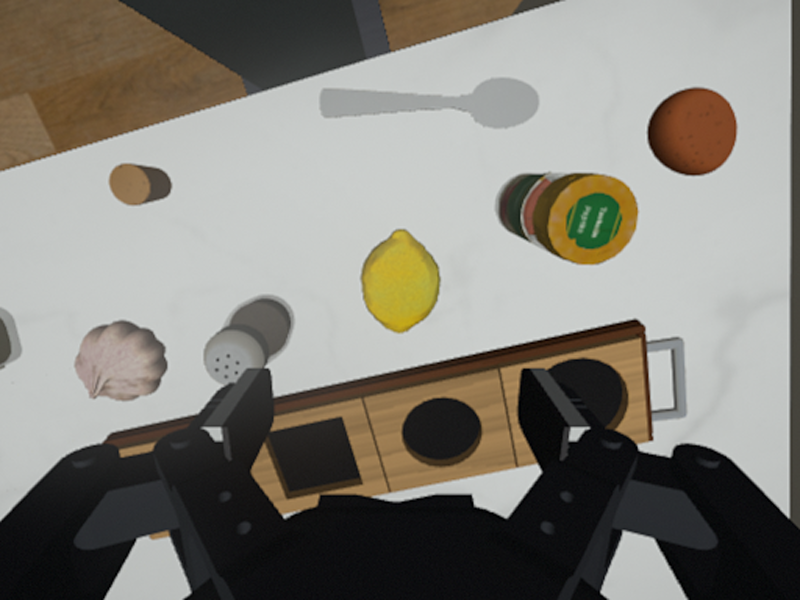

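The lemon now lies along the tool's x axis, centred at (400,282) between the fingers. Descending to grip.

Request:
drive_tool:
  commands:
    - [[0.001, 0.003, 0.04], 0]
    - [[0.001, 0.003, 0.08], 0]
    - [[0.001, 0.003, 0.11], 0]
    - [[0.001, 0.003, 0.13], 0]
    - [[0.001, 0.003, 0.146], 0]
    - [[0.001, 0.003, 0.146], 0]
    - [[0.001, 0.003, 0.146], 0]

```text
time_s: 4.9
eef_pos: [420.3, 103.9, 5.7]
eef_rot: [-0.0, 0.132, 0.991, -0.0]
force: [-0.5, -0.6, -0.0]
grip_width: 1.001
finger_force: 0.0
```

Request:
drive_tool:
  commands:
    - [[0, 0, 0], 0]
    - [[0, 0, 0], 0]
    - [[0, 0, 0], 0]
    - [[0, 0, 0], 0]
    - [[0, 0, 0], 0]
    - [[0, 0, 0], 0]
    - [[0, 0, 0], 0]
    - [[0, 0, 0], 0]
  claw: -1
  squeeze: 30

```text
time_s: 5.7
eef_pos: [421.1, 104.3, 6.5]
eef_rot: [0.001, 0.131, 0.991, 0.0]
force: [-0.8, 0.0, 9.1]
grip_width: 0.589
finger_force: 29.5
```

Request:
drive_tool:
  commands:
    - [[0, 0, -0.01], 0]
    - [[0, 0, -0.03], 0]
    - [[0, 0, -0.06], 0]
    - [[0, 0, -0.1], 0]
    - [[0, 0, -0.13], 0]
    - [[0, 0, -0.14], 0]
    - [[0, 0, -0.14], 0]

```text
time_s: 6.4
eef_pos: [421.3, 104.4, 146.9]
eef_rot: [0.002, 0.131, 0.991, 0.0]
force: [1.0, 1.2, -0.4]
grip_width: 0.586
finger_force: 31.4
```

Run:
```python
from h import *
st()
```

```text
t 6.4 pos [421.3 104.4 146.9] psi 165.0 down [ 0.004  0.    -1.   ] j [ 0.07  0.2  -0.61  0.76 -0.    0.33] F [ 1.   1.2 -0.4] w 0.586
```

Request:
drive_tool:
  commands:
    - [[-0.04, -0.04, 0], 8.5]
    - [[-0.08, -0.08, 0], 17]
    - [[-0.11, -0.11, 0], 25.5]
    - [[-0.135, -0.14, 0], 34]
    - [[-0.155, -0.16, 0], 42.5]
    - [[-0.168, -0.1735, 0], 51]
    - [[-0.168, -0.1735, 0], 59.5]
    - [[-0.168, -0.1735, 0], 68]
    - [[-0.168, -0.1735, 0], 76.6]
    - [[-0.168, -0.1735, 0], 76.6]
    - [[-0.168, -0.1735, 0], 76.6]

```text
time_s: 7.5
eef_pos: [536.6, -106.5, 143.8]
eef_rot: [-0.001, 0.716, 0.698, -0.001]
force: [-0.8, 0.7, 0.3]
grip_width: 0.583
finger_force: 31.5
```

Run:
```python
from h import *
st(); snap('wrist','w4')
```

```text
t 7.5 pos [ 536.6 -106.5  143.8] psi 88.57 down [-0.002  0.001 -1.   ] j [-0.33  0.4  -0.33  0.85 -0.    1.26] F [-0.8  0.7  0.3] w 0.583
```

View pics/w4.png

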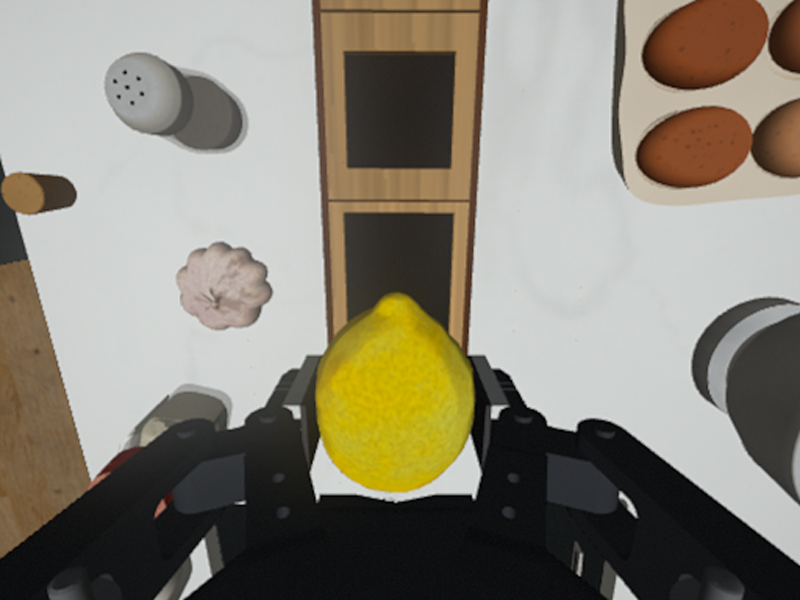

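The lemon is held lengthwise along the tray. The square recess spans (345,51)-(453,168), and the oblong recess's +y edge runs (344,213)-(453,213).

Run:
```python
from h import *
import pickle
c=pickle.load(open('w4.pkl','rb'))
p=lambda u,v,z=20:np.round(ray(c,u,v,z),1)[:2]
print('sq',p(399.5,109),p(345,52),p(454,50),p(452,167),p(346,168)); print('ob',p(344,213),p(453,213),'bl',p(328,201),p(472,201)); print('garlic',p(223,287,27),'shaker',p(148,95,88))
```

```text
sq [541.4   2.3] [511.2  32.7] [572.9  32.2] [572.7 -31. ] [508.1 -30. ]
ob [505.3 -57. ] [573.7 -58.6] bl [495.7 -49.4] [585.4 -51.6]
garlic [ 425.4 -101.3] shaker [431.8   1.3]
```

Request:
drive_tool:
  commands:
    - [[0.003, 0.0015, 0.04], 0]
    - [[0.003, 0.0015, 0.08], 0]
    - [[0.003, 0.0015, 0.105], 0]
    - [[0.003, 0.0015, 0.118], 0]
    - [[0.003, 0.0015, 0.123], 0]
    - [[0.003, 0.0015, 0.126], 0]
    - [[0.003, 0.0015, 0.127], 0]
    - [[0.003, 0.0015, 0.127], 0]
    - [[0.003, 0.0015, 0.127], 0]

```text
time_s: 8.45
eef_pos: [539.9, -104.1, 19.2]
eef_rot: [0.001, 0.717, 0.697, 0.0]
force: [-0.3, 0.2, -0.2]
grip_width: 0.587
finger_force: 31.5
```

Run:
```python
from h import *
st()
```

```text
t 8.45 pos [ 539.9 -104.1   19.2] psi 88.41 down [ 0.002 -0.001 -1.   ] j [-0.32  0.56 -0.45  0.57 -0.    1.27] F [-0.3  0.2 -0.2] w 0.587
```

Request:
drive_tool:
  commands:
    - [[0, 0, 0.0015], 0]
    - [[0, 0, 0.003], 0]
    - [[0, 0, 0.003], 0]

```text
time_s: 8.75
eef_pos: [539.7, -104.0, 16.6]
eef_rot: [0.001, 0.717, 0.697, 0.0]
force: [-3.3, 0.4, 9.1]
grip_width: 0.585
finger_force: 32.0
```

Request:
drive_tool:
  commands:
    - [[0, 0, 0], 0]
    - [[0, 0, 0], 0]
    - [[0, 0, 0], 0]
    - [[0, 0, 0], 0]
    - [[0, 0, 0], 0]
  claw: 1

```text
time_s: 9.25
eef_pos: [539.0, -103.8, 15.1]
eef_rot: [-0.0, 0.717, 0.697, -0.0]
force: [0.3, 0.1, 0.4]
grip_width: 1.0
finger_force: 0.0
```

Request:
drive_tool:
  commands:
    - [[0, 0, -0.03], 0]
    - [[0, 0, -0.07], 0]
    - [[0, 0, -0.11], 0]
    - [[0, 0, -0.16], 0]
    - [[0, 0, -0.2], 0]
    - [[0, 0, -0.2], 0]

```text
time_s: 9.85
eef_pos: [542.6, -105.0, 221.5]
eef_rot: [0.005, 0.717, 0.697, 0.002]
force: [0.7, 0.1, -0.8]
grip_width: 0.996
finger_force: 0.0
```

Run:
```python
from h import *
st(); c=snap('wrist','w5'); print(proj(c,[538.5,-102.5,35])*1.5625)
```

```text
t 9.85 pos [ 542.6 -105.   221.5] psi 88.4 down [ 0.01  -0.003 -1.   ] j [-0.32  0.33 -0.21  1.02  0.    1.27] F [ 0.7  0.1 -0.8] w 0.996
[387.34382208 263.3663634 ]
```

View pics/w5.png

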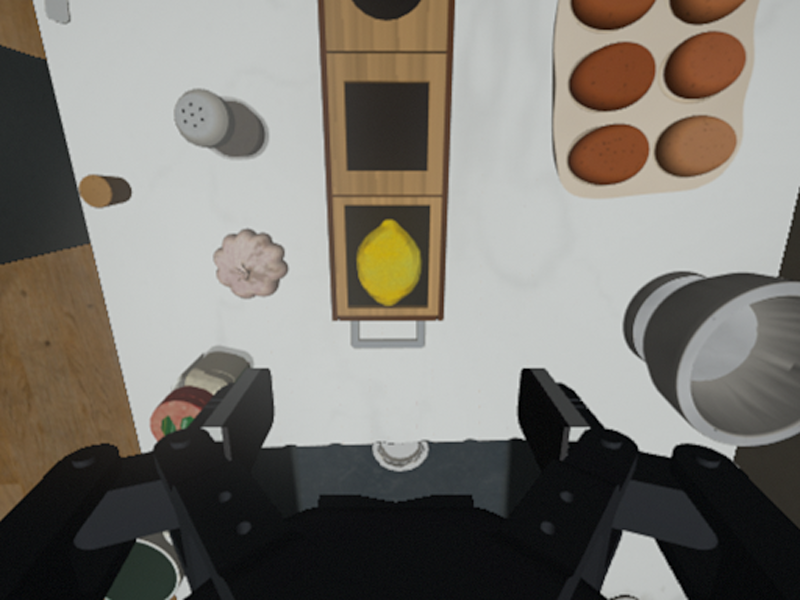

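The lemon lies in the oblong seat, centred at (389,262) in a recess centred at (388,256), so it is about 4 mm off. Next is the square jar.

Request:
drive_tool:
  commands:
    - [[-0.035, -0.05, 0], 5]
    - [[-0.07, -0.1, 0], 11.4]
    - [[-0.105, -0.154, 0.01], 11.4]
    - [[-0.105, -0.154, 0.04], 11.4]
    - [[-0.105, -0.154, 0.08], 11.4]
    - [[-0.105, -0.154, 0.08], 11.4]
    - [[-0.105, -0.154, 0.08], 11.4]
    - [[-0.105, -0.154, 0.08], 11.4]

```text
time_s: 10.7
eef_pos: [383.4, -204.8, 136.4]
eef_rot: [0.001, 0.782, 0.623, 0.0]
force: [-0.0, -0.3, 0.2]
grip_width: 1.0
finger_force: 0.0
```

Run:
```python
from h import *
import pickle
c=pickle.load(open('w5.pkl','rb'))
p=lambda u,v,z=20:np.round(ray(c,u,v,z),1)[:2]
print('ob',p(388,256),'sq',p(386.5,126),'jar',p(180,415,97),'garl',p(251,263,27),'shk',p(202,117,88))
st(); c=snap('wrist','w6')
```

```text
ob [538.8 -99.2] sq [541.    1.7] jar [ 385.3 -196.5] garl [ 426.5 -100.3] shk [429.5   3.1]
t 10.7 pos [ 383.4 -204.8  136.4] psi 77.07 down [ 0.001 -0.001 -1.   ] j [-0.66  0.21 -0.62  0.74  0.    1.14] F [-0.  -0.3  0.2] w 1.0
```

View pics/w6.png

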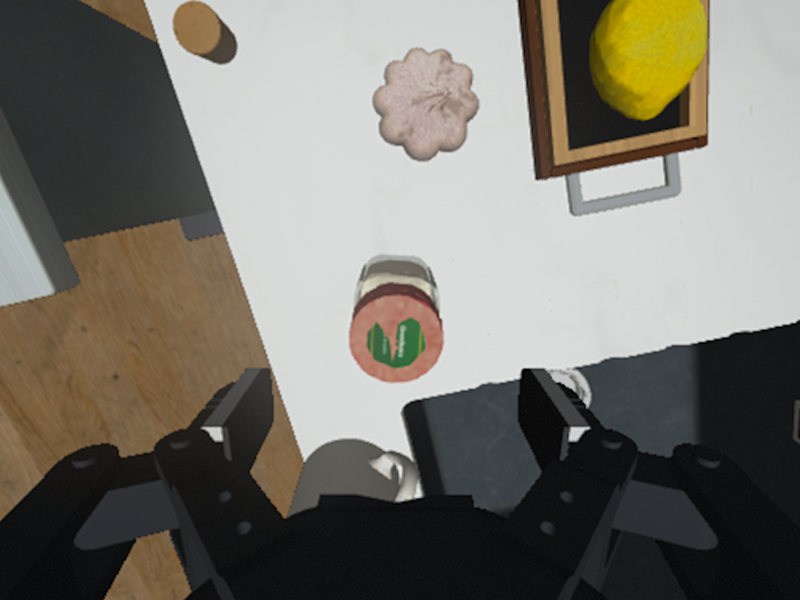

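The jar's sides are square to the fingers with the lid at (397,337), on the finger midline, and the mug is clear. Gripping it.

Request:
drive_tool:
  commands:
    - [[0, 0.001, 0.03], 0]
    - [[0, 0.001, 0.06], 0]
    - [[0, 0.001, 0.085], 0]
    - [[0, 0.001, 0.096], 0]
    - [[0, 0.001, 0.096], 0]
    - [[0, 0.001, 0.096], 0]

```text
time_s: 11.35
eef_pos: [384.2, -205.2, 40.3]
eef_rot: [0.001, 0.782, 0.623, 0.0]
force: [0.3, -0.8, -0.1]
grip_width: 0.997
finger_force: 0.0
```

Request:
drive_tool:
  commands:
    - [[0, 0, 0], 0]
    - [[0, 0, 0], 0]
    - [[0, 0, 0], 0]
    - [[0, 0, 0], 0]
    - [[0, 0, 0], 0]
    - [[0, 0, 0], 0]
    - [[0, 0, 0], 0]
    - [[0, 0, 0], 0]
  claw: -1

```text
time_s: 12.15
eef_pos: [383.8, -205.2, 40.3]
eef_rot: [0.001, 0.783, 0.622, 0.0]
force: [-0.7, 0.9, 6.8]
grip_width: 0.533
finger_force: 27.8
```

Request:
drive_tool:
  commands:
    - [[0, 0, -0.01], 0]
    - [[0, 0, -0.04], 0]
    - [[0, 0, -0.08], 0]
    - [[0, 0, -0.12], 0]
    - [[0, 0, -0.14], 0]
    - [[0, 0, -0.14], 0]
    - [[0, 0, -0.14], 0]

```text
time_s: 12.85
eef_pos: [383.1, -204.7, 179.5]
eef_rot: [0.0, 0.783, 0.622, 0.0]
force: [0.9, -0.2, -2.4]
grip_width: 0.534
finger_force: 29.2
```

Run:
```python
from h import *
st()
import pickle
print(ray(pickle.load(open('w6.pkl','rb')),397,337,97))
```

```text
t 12.85 pos [ 383.1 -204.7  179.5] psi 77.0 down [ 0.001 -0.001 -1.   ] j [-0.66  0.16 -0.56  0.85 -0.    1.14] F [ 0.9 -0.2 -2.4] w 0.534
[ 384.04068452 -205.7553829    97.        ]
```

Request:
drive_tool:
  commands:
    - [[0.045, 0.02, 0], -3]
    - [[0.09, 0.04, 0], -6]
    - [[0.135, 0.06, 0], -9]
    - [[0.175, 0.08, 0], -11.4]
    - [[0.21, 0.095, 0], -11.4]
    - [[0.236, 0.1075, 0], -11.4]
    - [[0.236, 0.1075, 0.03], -11.4]
    - [[0.236, 0.1075, 0.06], -11.4]
    - [[0.236, 0.1075, 0.08], -11.4]
    - [[0.236, 0.1075, 0.08], -11.4]
    - [[0.236, 0.1075, 0.08], -11.4]

```text
time_s: 13.95
eef_pos: [539.9, 1.1, 98.2]
eef_rot: [-0.001, 0.717, 0.697, -0.001]
force: [-0.1, 0.6, -0.4]
grip_width: 0.529
finger_force: 29.2
```

Run:
```python
from h import *
st()
```

```text
t 13.95 pos [539.9   1.1  98.2] psi 88.39 down [-0.003  0.    -1.   ] j [-0.13  0.44 -0.4   0.74  0.    1.46] F [-0.1  0.6 -0.4] w 0.529
```

Lowering to TCP z of about 50.5.

Request:
drive_tool:
  commands:
    - [[0, 0.001, 0.02], 0]
    - [[0, 0.001, 0.035], 0]
    - [[0, 0.001, 0.042], 0]
    - [[0, 0.001, 0.045], 0]
    - [[0, 0.001, 0.047], 0]
    - [[0, 0.001, 0.0475], 0]
    - [[0, 0.001, 0.0475], 0]
    - [[0, 0.001, 0.0475], 0]

```text
time_s: 14.75
eef_pos: [542.4, 0.9, 52.3]
eef_rot: [0.0, 0.717, 0.697, 0.0]
force: [0.3, 0.5, -1.4]
grip_width: 0.529
finger_force: 29.3
```

Request:
drive_tool:
  commands:
    - [[0, 0, 0], 0]
    - [[0, 0, 0], 0]
    - [[0, 0, 0], 0]
    - [[0, 0, 0], 0]
    - [[0, 0, 0], 0]
  claw: 1

```text
time_s: 15.25
eef_pos: [542.1, 1.0, 51.8]
eef_rot: [0.0, 0.717, 0.697, 0.0]
force: [-0.3, 0.1, -1.0]
grip_width: 0.998
finger_force: 0.0
```

Request:
drive_tool:
  commands:
    - [[0, 0, -0.03], 0]
    - [[0, 0, -0.07], 0]
    - [[0, 0, -0.11], 0]
    - [[0, 0, -0.15], 0]
    - [[0, 0, -0.17], 0]
    - [[0, 0, -0.17], 0]

```text
time_s: 15.85
eef_pos: [544.2, 0.7, 225.4]
eef_rot: [0.003, 0.717, 0.697, 0.002]
force: [0.9, 0.8, -0.1]
grip_width: 1.003
finger_force: 0.0
```

Run:
```python
from h import *
st(); snap('wrist','w7')
```

```text
t 15.85 pos [544.2   0.7 225.4] psi 88.4 down [ 0.007 -0.001 -1.   ] j [-0.13  0.31 -0.23  1.02  0.    1.46] F [ 0.9  0.8 -0.1] w 1.003
```

View pics/w7.png

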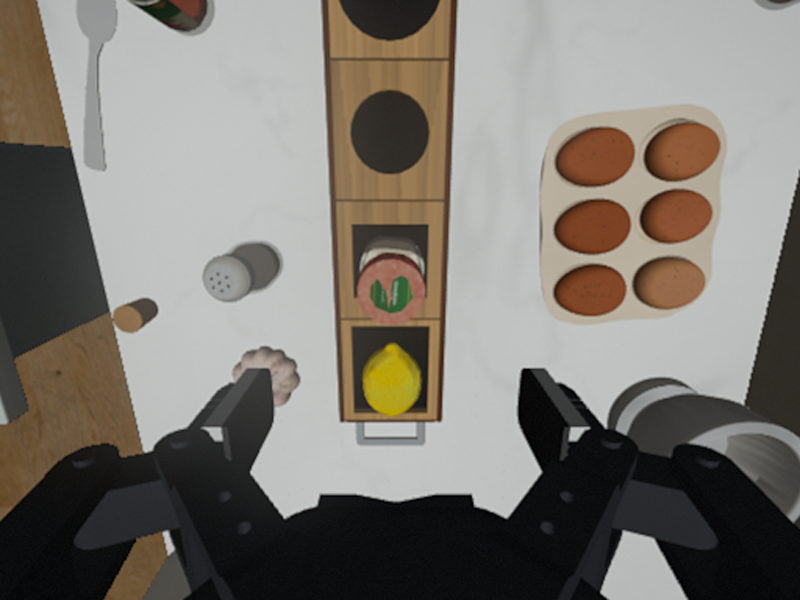

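The jar stands in the square seat with its lid at (391,289). The shaker top is at (227,278), the small round seat at (390,132) and the garlic at (267,376).

Run:
```python
from h import *
import pickle
c=pickle.load(open('w7.pkl','rb'))
p=lambda u,v,z=20:np.round(ray(c,u,v,z),1)[:2]
print('jar',p(391,289,107),'sq top edge',p(390,225),'bl',p(393,320),'rnd',p(390,132),'garl',p(267,376,27),'shk',p(226,278,86),'lemon',p(392,380,35))
```

```text
jar [542.2   1.4] sq top edge [542.1  32.2] bl [542.2 -51.2] rnd [544.4 103.9] garl [427.2 -98.8] shk [427.9   6.8] lemon [ 539.8 -102.1]
```

Request:
drive_tool:
  commands:
    - [[0, -0.05, 0], 0]
    - [[0, -0.1, 0], 0]
    - [[0, -0.115, 0.03], 0]
    - [[0, -0.115, 0.07], 0]
    - [[0, -0.115, 0.09], 0]
    - [[0, -0.115, 0.09], 0]
    - [[0, -0.115, 0.09], 0]

```text
time_s: 16.6
eef_pos: [426.2, 4.3, 131.2]
eef_rot: [-0.001, 0.717, 0.697, -0.001]
force: [-0.5, -0.0, 1.4]
grip_width: 1.001
finger_force: 0.0
```

Run:
```python
from h import *
st(); c=snap('wrist','w8')
```

```text
t 16.6 pos [426.2   4.3 131.2] psi 88.4 down [-0.002  0.    -1.   ] j [-0.16  0.21 -0.64  0.72  0.    1.44] F [-0.5 -0.   1.4] w 1.001
```

View pics/w8.png

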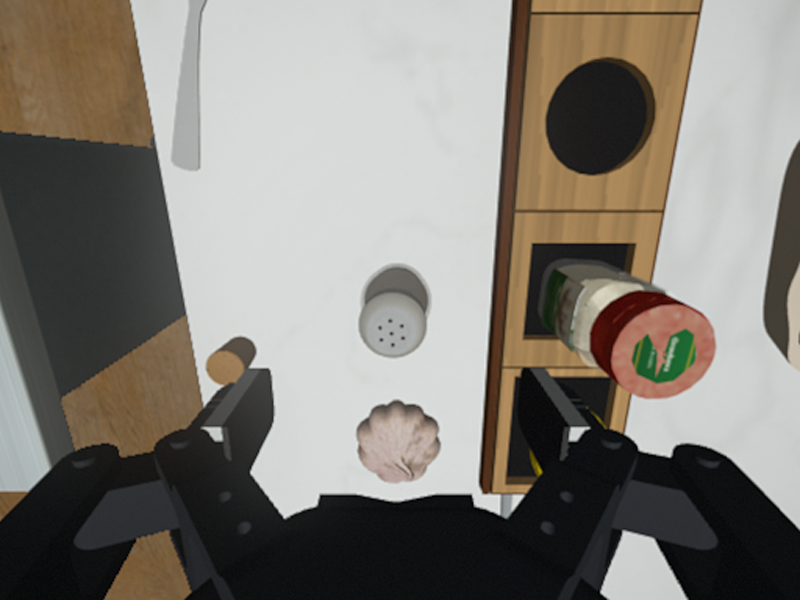

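The shaker top is at (393,323), on the finger midline, and the placed jar is clear of the fingers. Descending.

Request:
drive_tool:
  commands:
    - [[0, 0, 0.04], 0]
    - [[0, 0, 0.08], 0]
    - [[0, 0, 0.105], 0]
    - [[0, 0, 0.114], 0]
    - [[0, 0, 0.114], 0]
    - [[0, 0, 0.114], 0]

```text
time_s: 17.25
eef_pos: [428.4, 4.0, 19.0]
eef_rot: [0.001, 0.717, 0.697, 0.001]
force: [0.6, 0.0, 0.3]
grip_width: 0.997
finger_force: 0.0
```

Run:
```python
from h import *
import pickle
c=pickle.load(open('w8.pkl','rb'))
p=lambda u,v,z=20:np.round(ray(c,u,v,z),1)[:2]
print('shk',p(393,323,86),'rnd',p(600,116),'garl',p(399,441,27)); st()
```

```text
shk [425.1   8.4] rnd [543.7 104.6] garl [425.7 -99.4]
t 17.25 pos [428.4   4.   19. ] psi 88.4 down [ 0.002 -0.    -1.   ] j [-0.16  0.39 -0.76  0.41 -0.    1.44] F [0.6 0.  0.3] w 0.997
```

Request:
drive_tool:
  commands:
    - [[0.001, -0.001, 0.002], 0]
    - [[0.001, -0.001, 0.002], 0]
    - [[0.001, -0.001, 0.002], 0]
    - [[0.001, -0.001, 0.002], 0]
    - [[0.001, -0.001, 0.002], 0]
    - [[0.001, -0.001, 0.002], 0]
    - [[0.001, -0.001, 0.002], 0]
    - [[0.001, -0.001, 0.002], 0]
    - [[0.001, -0.001, 0.002], 0]
  claw: -1

```text
time_s: 18.15
eef_pos: [426.7, 5.1, 16.6]
eef_rot: [0.001, 0.717, 0.697, 0.0]
force: [-1.0, 1.2, 7.7]
grip_width: 0.471
finger_force: 29.3
```

Request:
drive_tool:
  commands:
    - [[0, 0, -0.01], 0]
    - [[0, 0, -0.04], 0]
    - [[0, 0, -0.08], 0]
    - [[0, 0, -0.12], 0]
    - [[0, 0, -0.15], 0]
    - [[0, 0, -0.15], 0]
    - [[0, 0, -0.15], 0]

```text
time_s: 18.85
eef_pos: [426.4, 5.2, 166.5]
eef_rot: [0.001, 0.717, 0.697, 0.001]
force: [0.3, -0.4, -0.4]
grip_width: 0.48
finger_force: 30.8
```

Run:
```python
from h import *
st()
```

```text
t 18.85 pos [426.4   5.2 166.5] psi 88.4 down [ 0.002 -0.    -1.   ] j [-0.16  0.16 -0.6   0.81  0.    1.44] F [ 0.3 -0.4 -0.4] w 0.48
```

Request:
drive_tool:
  commands:
    - [[0.03, 0.035, 0], 0]
    - [[0.06, 0.07, 0], 0]
    - [[0.09, 0.1, 0], 0]
    - [[0.1, 0.115, 0], 0]
    - [[0.1, 0.115, 0.04], 0]
    - [[0.1, 0.115, 0.08], 0]
    - [[0.1, 0.115, 0.11], 0]
    - [[0.1, 0.115, 0.12], 0]
    - [[0.1, 0.115, 0.12], 0]
    - [[0.1, 0.115, 0.12], 0]

```text
time_s: 19.85
eef_pos: [544.2, 101.9, 46.3]
eef_rot: [0.0, 0.717, 0.697, 0.0]
force: [0.3, -0.1, -0.4]
grip_width: 0.468
finger_force: 30.8
```

Run:
```python
from h import *
st()
```

```text
t 19.85 pos [544.2 101.9  46.3] psi 88.39 down [ 0.  0. -1.] j [ 0.05  0.52 -0.41  0.63 -0.    1.65] F [ 0.3 -0.1 -0.4] w 0.468
```

Request:
drive_tool:
  commands:
    - [[0, 0, 0.01], 0]
    - [[0, 0, 0.016], 0]
    - [[0, 0, 0.018], 0]
    - [[0, 0, 0.0195], 0]
    - [[0, 0, 0.0195], 0]
    - [[0, 0, 0.0195], 0]

```text
time_s: 20.45
eef_pos: [543.9, 101.9, 26.7]
eef_rot: [0.0, 0.717, 0.697, 0.0]
force: [-2.2, -0.6, 4.1]
grip_width: 0.473
finger_force: 31.2
```

Request:
drive_tool:
  commands:
    - [[0, 0, 0], 0]
    - [[0, 0, 0], 0]
    - [[0, 0, 0], 0]
    - [[0, 0, 0], 0]
    - [[0, 0, 0], 0]
  claw: 1

```text
time_s: 20.95
eef_pos: [543.9, 102.0, 26.2]
eef_rot: [-0.0, 0.717, 0.697, 0.0]
force: [1.1, 0.0, -0.6]
grip_width: 0.995
finger_force: 0.0
```

Request:
drive_tool:
  commands:
    - [[0, 0, -0.03], 0]
    - [[0, 0, -0.07], 0]
    - [[0, 0, -0.11], 0]
    - [[0, 0, -0.15], 0]
    - [[0, 0, -0.17], 0]
    - [[0, 0, -0.17], 0]
    - [[0, 0, -0.17], 0]

```text
time_s: 21.65
eef_pos: [543.9, 102.0, 196.2]
eef_rot: [0.0, 0.717, 0.697, 0.0]
force: [0.1, 0.2, -1.2]
grip_width: 0.996
finger_force: 0.0
```

Run:
```python
from h import *
st(); c=snap('wrist','w9')
print(proj(c,[544.5,102.5,97])*1.5625)
```

```text
t 21.65 pos [543.9 102.  196.2] psi 88.4 down [ 0.  0. -1.] j [ 0.05  0.36 -0.24  0.97  0.    1.65] F [ 0.1  0.2 -1.2] w 0.996
[396.06335151 297.39303509]
```

View pics/w9.png

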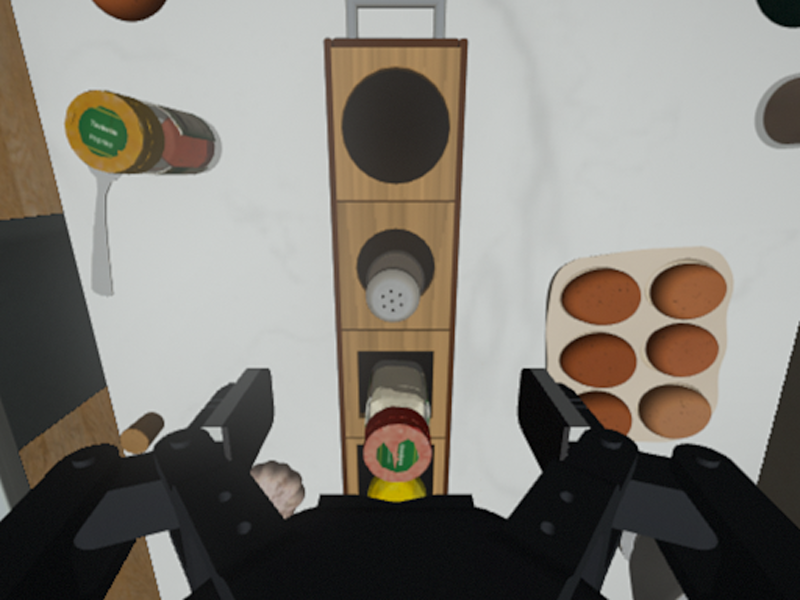

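The shaker stands in the small round seat with its top at (392,294), against a predicted (396,297). The empty wide seat is at (396,125). Next is the garlic.

Request:
drive_tool:
  commands:
    - [[-0.043, -0.024, 0], 0]
    - [[-0.086, -0.047, 0], 0]
    - [[-0.129, -0.07, 0], 0]
    - [[-0.17, -0.093, 0], 0]
    - [[-0.205, -0.112, 0], 0]
    - [[-0.205, -0.112, 0.04], 0]
    - [[-0.205, -0.112, 0.08], 0]
    - [[-0.205, -0.112, 0.1], 0]
    - [[-0.205, -0.112, 0.1], 0]
    - [[-0.205, -0.112, 0.1], 0]

```text
time_s: 22.7
eef_pos: [425.3, -99.4, 95.6]
eef_rot: [-0.001, 0.717, 0.697, -0.001]
force: [0.0, -0.8, 0.5]
grip_width: 1.003
finger_force: 0.0
```

Run:
```python
from h import *
import pickle
c=pickle.load(open('w9.pkl','rb'))
p=lambda u,v,z=20:np.round(ray(c,u,v,z),1)[:2]
print('wide',p(396,125),p(342,125),p(450,125),'block',p(396,201),p(396,45))
st(); c=snap('wrist','w10'); h=cv2.cvtColor(c['img'],cv2.COLOR_BGR2HSV)
print('pred px garlic',proj(c,[426.3,-100,27]))
m=cv2.inRange(h,(0,25,90),(12,110,255))|cv2.inRange(h,(165,25,90),(180,110,255)); m=cv2.morphologyEx(m,cv2.MORPH_OPEN,np.ones((3,3)))
n,l,s,ce=cv2.connectedComponentsWithStats(m)
for i in np.argsort(-s[1:,4])[:4]+1: print(s[i],ce[i],np.round(ray(c,*ce[i],27,1)))
```

```text
wide [547.3 207.3] [509.  208.4] [585.6 206.3] block [545.9 154.7] [548.7 257.5]
t 22.7 pos [425.3 -99.4  95.6] psi 88.4 down [-0.003  0.001 -1.   ] j [-0.4   0.28 -0.66  0.63 -0.    1.2 ] F [ 0.  -0.8  0.5] w 1.003
pred px garlic [254.30801328 202.12803384]
[ 221  174   62   62 2221] [250.49572265 207.85006754] [ 423. -105.   27.]
[464  29  21  18 207] [475.65217391  37.90338164] [585.  18.  27.]
[497   6  15  15 144] [503.99305556  12.47916667] [601.  33.  27.]
[465  46  11  11  89] [470.39325843  51.35955056] [583.  10.  27.]
```

Request:
drive_tool:
  commands:
    - [[-0.002, -0.0005, 0.03], 0]
    - [[-0.002, -0.0005, 0.06], 0]
    - [[-0.002, -0.0005, 0.08], 0]
    - [[-0.002, -0.0005, 0.09], 0]
    - [[-0.002, -0.0005, 0.09], 0]
    - [[-0.002, -0.0005, 0.09], 0]

```text
time_s: 23.35
eef_pos: [426.6, -102.1, 7.2]
eef_rot: [0.001, 0.717, 0.697, 0.0]
force: [0.2, -0.8, -0.1]
grip_width: 1.001
finger_force: 0.0
```

Request:
drive_tool:
  commands:
    - [[0, 0, 0], 0]
    - [[0, 0, 0], 0]
    - [[0, 0, 0], 0]
    - [[0, 0, 0], 0]
    - [[0, 0, 0], 0]
    - [[0, 0, 0], 0]
    - [[0, 0, 0], 0]
    - [[0, 0, 0], 0]
  claw: -1

```text
time_s: 24.15
eef_pos: [426.4, -102.2, 7.5]
eef_rot: [0.001, 0.717, 0.697, 0.0]
force: [-1.8, 0.3, 10.0]
grip_width: 0.649
finger_force: 29.7
```

Request:
drive_tool:
  commands:
    - [[0, 0, -0.01], 0]
    - [[0, 0, -0.04], 0]
    - [[0, 0, -0.08], 0]
    - [[0, 0, -0.12], 0]
    - [[0, 0, -0.16], 0]
    - [[0, 0, -0.16], 0]
    - [[0, 0, -0.16], 0]

```text
time_s: 24.85
eef_pos: [426.3, -102.1, 167.7]
eef_rot: [0.001, 0.717, 0.697, 0.001]
force: [0.1, -0.1, -0.8]
grip_width: 0.646
finger_force: 32.0
```

Run:
```python
from h import *
st()
```

```text
t 24.85 pos [ 426.3 -102.1  167.7] psi 88.4 down [ 0.003 -0.001 -1.   ] j [-0.4   0.18 -0.57  0.82 -0.    1.19] F [ 0.1 -0.1 -0.8] w 0.646
```

Request:
drive_tool:
  commands:
    - [[0.045, 0.018, 0], 0]
    - [[0.09, 0.036, 0], 0]
    - [[0.135, 0.054, 0], 0]
    - [[0.18, 0.07, 0], 0]
    - [[0.225, 0.085, 0], 0]
    - [[0.27, 0.1, 0], 0]
    - [[0.31, 0.112, 0], 0]
    - [[0.31, 0.112, 0.04], 0]
    - [[0.31, 0.112, 0.08], 0]
    - [[0.31, 0.112, 0.12], 0]
    - [[0.31, 0.112, 0.13], 0]
    - [[0.31, 0.112, 0.13], 0]

```text
time_s: 26.05
eef_pos: [543.6, 204.3, 33.8]
eef_rot: [-0.002, 0.717, 0.697, -0.003]
force: [-0.6, 0.3, 0.2]
grip_width: 0.65
finger_force: 32.1
```

Run:
```python
from h import *
st()
```

```text
t 26.05 pos [543.6 204.3  33.8] psi 88.4 down [-0.006 -0.001 -1.   ] j [ 0.23  0.58 -0.34  0.65 -0.    1.83] F [-0.6  0.3  0.2] w 0.65
```

Request:
drive_tool:
  commands:
    - [[0, 0, 0], 0]
    - [[0, 0, 0], 0]
    - [[0, 0, 0.01], 0]
    - [[0, 0, 0.016], 0]
    - [[0, 0, 0.018], 0]
    - [[0, 0, 0.018], 0]
    - [[0, 0, 0.018], 0]

```text
time_s: 26.75
eef_pos: [546.2, 204.9, 18.3]
eef_rot: [-0.0, 0.717, 0.697, -0.0]
force: [0.3, 0.4, 0.0]
grip_width: 0.646
finger_force: 32.1
```

Run:
```python
from h import *
st()
```

```text
t 26.75 pos [546.2 204.9  18.3] psi 88.4 down [-0.  0. -1.] j [ 0.23  0.61 -0.35  0.61  0.    1.83] F [0.3 0.4 0. ] w 0.646
```

Request:
drive_tool:
  commands:
    - [[0, 0, 0.001], 0]
    - [[0, 0, 0.001], 0]

```text
time_s: 26.95
eef_pos: [546.4, 205.0, 17.7]
eef_rot: [0.0, 0.717, 0.697, 0.0]
force: [-0.0, 0.0, 3.4]
grip_width: 0.649
finger_force: 32.6
```

Request:
drive_tool:
  commands:
    - [[0, 0, 0], 0]
    - [[0, 0, 0], 0]
    - [[0, 0, 0], 0]
    - [[0, 0, 0], 0]
    - [[0, 0, 0], 0]
    - [[0, 0, 0], 0]
  claw: 1

```text
time_s: 27.55
eef_pos: [546.3, 204.9, 17.3]
eef_rot: [0.0, 0.717, 0.697, 0.0]
force: [0.3, -0.7, -0.4]
grip_width: 0.998
finger_force: 0.0
```

Request:
drive_tool:
  commands:
    - [[0, 0, -0.03], 0]
    - [[0, 0, -0.07], 0]
    - [[0, 0, -0.11], 0]
    - [[-0.05, 0, -0.15], 0]
    - [[-0.1, 0, -0.2], 0]
    - [[-0.15, 0, -0.2], 0]
    - [[-0.15, 0, -0.2], 0]
    - [[-0.15, 0, -0.2], 0]

```text
time_s: 28.35
eef_pos: [543.1, 51.8, 219.1]
eef_rot: [0.002, 0.719, 0.695, 0.001]
force: [0.5, 0.4, -0.1]
grip_width: 1.001
finger_force: 0.0
```

Run:
```python
from h import *
st(); c=snap('wrist','w11')
for n,X in dict(gar=[547,204.5,37],shk=[544.5,103,98],jar=[541.5,1,107],lem=[538.5,-101,35],rj=[395,195,106],egg=[376,300,21],wide=[547,204.5,20]).items(): print(n,np.round(proj(c,X)*1.5625))
```

```text
t 28.35 pos [543.1  51.8 219.1] psi 88.12 down [ 0.003 -0.001 -1.   ] j [-0.04  0.32 -0.23  1.02 -0.    1.56] F [ 0.5  0.4 -0.1] w 1.001
gar [393.  52.]
shk [394. 209.]
jar [395. 365.]
lem [395. 433.]
rj [112.  46.]
egg [130. -95.]
wide [393.  58.]
```

View pics/w11.png

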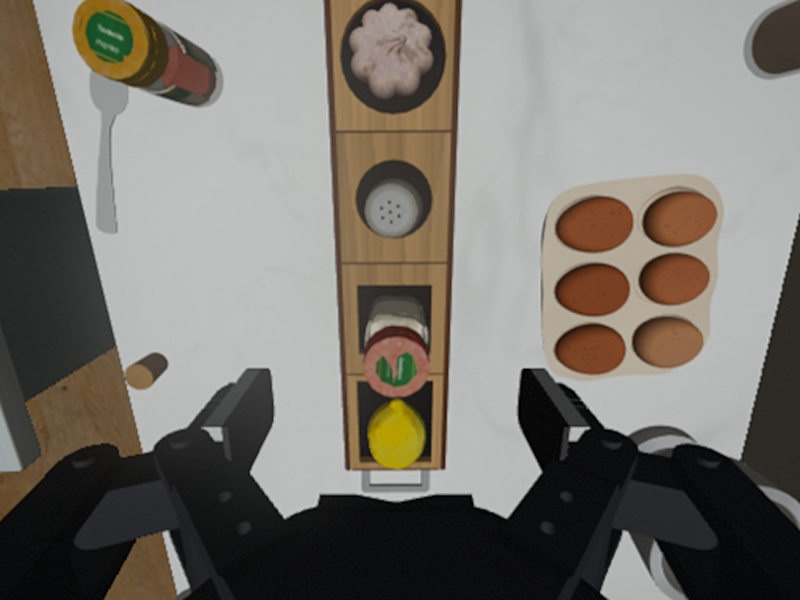

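All four pieces sit within a few pixels of their predicted places: garlic (391,50), shaker (391,209), jar (396,363) and lemon (397,434). The round jar hasn't moved. Handing in.

```bash
python3 -c "
from workcell import ctrl
print(ctrl.finish_job())"
```

```text
the job is handed in; nothing more can be done
None
```

I handed the job in at about 28 s: the last wrist picture shows the jar, shaker, garlic and lemon upright or lying in their own seats within a few millimetres of centre, with the round jar in place; the egg was outside that view, but the arm never worked near it, and no verdict was returned.

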